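# Unlatch the flask tote's gate and hold it wide

### The arm

A 6-joint arm with a two-finger parallel gripper is mounted at the origin on the work surface. World frame = base frame: x ahead of the robot, y to its left, z up, the work surface at z = 0. Lengths are in m, angles in rad, forces in N, time in s.
With the tool pointing down it reaches from about 0.4 to 0.825 m from the base axis. Payload 7 kg.
Tool frame: the origin (TCP) lies at the centre of the arm's flange, where the gripper is bolted on; the fingertips stand 178 mm ahead of it and the grasp point (between the pads) lies arm.tcp_to_grasp ahead of it (arm.tcp_to_grasp is the distance from the TCP to the grasp point, in m); z points along the fingers, y is the direction in which the jaws open and shut (so a half turn about z gives the same grasp; the last joint's range is limited). The gripper opens to 88 mm and grips with 3 to 60 N. Pads are 19 mm wide; open, the fingers measure 130 mm over their backs; the gripper's body (78 mm by 193 mm) begins 47 mm behind the grasp point.
Start: joints at [-0.98, 0.359, 0.012, 0, -1.224, -0.288], TCP at [0.201, -0.644, 0.405] pointing down, gripper open.
Joint ranges: [-3.07, 3.07], [-1.43, 2.12], [-1.02, 1.25], [-3.03, 1.67], [-3.05, -0], [-3.03, 3.03]. Speed limits (rad/s): [2.39, 2.39, 3.01, 3.14, 3.14, 3.14].

### API

Orientations are given as [roll, pitch, yaw] about the fixed x, y, z axes, in that order (R = Rz(yaw) Ry(pitch) Rx(roll)).
In Python, from station import arm gives the robot as it stands.
- The arm moves only by the tool move_arm, never from a script. Its argument "deltas" is a list of rows, each a list of 6 numbers: the shift along the world's x, y, z in mm, then the turn, a rotation vector about the world's x, y, z in degrees. In form: [[tx, ty, tz, ax, ay, az], ...]. A call has exactly 5 rows; each row shifts and turns the commanded pose from where the row before left it; what a row does not reach is not made up. A row lasts 1/12 s, in which the tool goes at most 41.7 mm and 7.16 degrees, less where a joint would pass 70% of its speed; a pose out of reach is approached as far as the arm can. A call with a gripper value outside its range is refused whole. "claw" is the closure in counts, from 0 (fully open) to 255 (shut), set as the call begins (left out, the last holds). The fingers move at their own pace and stop on an object; "squeeze" is the grip in N (left out, the last holds). Time passes only in rows, so rows that do not move let the fingers close, or fill a call up. It gives the time, the measured TCP pose, the force and the opening at its end, in the units of the state.
- arm.get_state(): the state, without advancing time (a new reading comes with each control period).
- arm.grab_frame(name): name is "scene" or "side" or "wrist"; returns the picture (420x560x3 uint8, red, green, blue); there is no depth.
- arm.calibration(name): a dict with "intrinsics" (3x3 intrinsics, pixels), "k1" (the pictures are not rectified: a ray, as slopes to the right and down, at radius r is drawn at 1 + k1 r^2 times it, then the intrinsics apply), "T" (4x4, takes a point from camera to world coordinates); the wrist camera has in their place "mount" (4x4, takes a point from camera to tool coordinates, whose origin is the TCP and whose axes are the flange's). Camera axes: x right, y up, looking along -z (the intrinsics and any distortion apply to the point x, -y, -z); pixel columns grow to the right and rows downward; lengths in m; the calibration is good to about 2 mm. A picture is of the moment at which its call begins: read the wrist's pose just before it. calibration takes no time and is no camera call.
- arm.job_done(): hands the job in, once; it reports no verdict.
Trained networks look in the newest picture that a camera, given by its name, has taken for a name from the list of things; names that differ only in an ending like _2 or _b are one class to them, and where a whole thing is asked for, a point or a joint stands for the part that bears it (a point fixed in the world has none). Each returns a list of dicts, best first, with "score" (0 to 1); they miss things now and then, are a little off and sometimes report something else, mostly with a low value. They report only what shows in the picture. A call takes as long as a camera call.
- arm.spot_in(thing, camera): "xy" ([column, row] in pixels, amid what is visible of it).
- arm.masks_of(thing, camera): "pixels" (420x560 bool, what is visible of it) and "xy" ([column, row] in pixels, amid what is visible of it).
- arm.spot_point(thing, camera): "xy" ([column, row] in pixels: a listed point, or the origin of a listed thing).
The state is a dict: "t": time; "q": joint angles; "qd": joint speeds; "joint_efforts": joint torques, N m; "eef_pos": TCP position; "ee_rot": TCP orientation; "force": force on the tool from outside, world axes, zero at the start; "moment": the same for the moment, N m; "width": finger opening in m.
Only numpy, scipy, OpenCV 4.12 (cv2) and the standard library are available. Lean on these libraries where they do the work, as an engineer would, in place of code of your own. Each camera call takes 0.05 s, during which the arm holds its last target. There are 200 camera calls.

### The job

The packer needs to reach into the flask tote. Squeeze the two catches on its front rail shut, first the one with the round posts and then the one with the flat paddles, so that each stays squeezed; then take the gate by its upright post, swing it out past its click until it stands wide open, about square to the tote's front, and finish while still holding it there, since its spring would pull it back. Leave the flasks, tin, label rolls and tape dispenser as they stand.

Things in the scene. Friction and masses are not known exactly. Their poses are not given: they have to be found in the camera images.
- tote: Grey open-topped tote fixed to the table, 290 mm wide, 256 deep. Origin on the table under the middle of its steel front rail; x points into the tote (away from the robot), y left along the front, z up. The rail runs along y, x from -9 to +21 mm, top 150 mm above the table; the gate closes the opening below it.
- round_catch: Catch with two ROUND upright posts (12 mm diameter, tops 48 mm above the rail's top), on the rail left or right of its middle (y = +60 or -60 mm of the tote). Origin on the rail's top, midway between the posts as built; axes as the tote's. The post at y = -24 mm is fixed, that at +24 mm slides towards it: 60 mm over the outsides open, 46 squeezed. Squeeze along y, some 30 mm above the rail.
- flat_catch: Catch with two FLAT upright paddles (26 mm wide in x, 12 thick in y, tops 38 mm above the rail's top), in the other of the two places. Origin on the rail's top, midway between the paddles as built; axes as the tote's. The paddle at y = -24 mm is fixed, that at +24 mm slides towards it: 60 mm over the outsides open, 46 squeezed. Squeeze along y, some 27 mm above the rail.
- round_catch_tab (a joint): Slide of the round post (m): 0 to 0.002 at the start, 0.014 fully squeezed, as is meant. About 4 N of friction and no spring: it stays where it is left. Its bolt hangs before the rail, about 20 mm in front of the posts, and blocks the gate until about 0.010.
- flat_catch_tab (a joint): Slide of the flat paddle (m): likewise, 0 to 0.002 open at the start, 0.014 fully squeezed, 4 N of friction, stays where it is left.
- gate_angle (a joint): Angle of the gate (rad): 0 closed, growing as its right end swings out towards the robot (clockwise from above, hinge at its left end, y = +128 mm of the tote), stop at 1.6. A spring closes it (0.35 N m per rad: some 3 N at the post when wide); a spring ball at its foot makes a click between 0.57 and 0.83 that takes some 6 N at the post to pass.
- gate: The aluminium gate, panel 236 mm wide, 70 tall (30 to 100 mm above the table), 8 thick. Origin on its vertical hinge axis at its left end, on the table; axes turn with the gate: it runs from here along -y, its front faces -x. Its mass may vary.
- post_grip (a point): Grip point on the gate's upright round post, 175 mm above the table. Dark steel post, 16 mm diameter, top at 200 mm, free on all sides above 76 mm, standing 54 mm before the gate on a bracket, 148 mm along the gate from the hinge axis (158 mm from it in all). Axes turn with the gate.
- flask0: grey plastic flask with a white cap, 60 mm across, 125 mm tall, loose, origin under its centre; a bystander, stands in the tote.
- flask1: grey plastic flask with a white cap, 60 mm across, 125 mm tall, loose, origin under its centre; a bystander, stands in the tote.
- flask2: grey plastic flask with a white cap, 60 mm across, 125 mm tall, loose, origin under its centre; a bystander, stands in the tote.
- flask3: grey plastic flask with a white cap, 60 mm across, 125 mm tall, loose, origin under its centre; a bystander, stands right of the tote.
- tin: blue tin, 90 mm across, 100 mm tall, loose, origin under its centre; a bystander, right of the gate.
- roll0: white label roll standing on its end, 96 mm across, 70 mm tall, loose, origin under its centre; a bystander, left of the tote near the open gate's end.
- roll1: white label roll like the other, 50 mm tall; a bystander left of the tote.
- tape_gun: black tape dispenser with a roll, 110 x 50 x 80 mm, loose, origin under its centre; a bystander right of the gate's swing.

How it is judged:
By the outcome, as a careful person would: the job done as asked, in the order asked, and still so for the second after the job is handed in, while the arm keeps its last pose, push and grip.
It also fails if it takes over 46 s, if anything falls off the work surface, if the arm or the gripper's body presses on something with over 40 N, if the wrist force passes 120 N, or if a joint passes its speed limit or range.

## Working session

There is one attempt and no reset: what is moved stays moved. The work goes in short steps, Python scripts to look and compute and a tool call to move; the robot and the scene stay as the last step left them, time stands still between calls to the robot, and variables do not carry over. Pictures are saved under pics/ and viewed, about 8 in all and at most 12, crops included, and the job is handed in when it is done.

Besides the shell and the picture viewer there is one more tool, called after "Call:" as a command line: name --pt "numbers of a row" for each row, then --argument value for the rest. move_arm: Moves the arm, as the interface text tells. Its arguments: {"type":"object","properties":{"deltas":{"type":"array","items":{"type":"array","items":{"type":"number"}}},"claw":{"type":"number"},"squeeze":{"type":"number"}},"required":["deltas"]}

```bash
mkdir -p pics; ls; cat > h.py <<'E'
from station import arm
import numpy as np, cv2
from scipy.spatial.transform import Rotation as R
def save(cam,name):
    im=arm.grab_frame(cam); cv2.imwrite(f'pics/{name}.png',im[:,:,::-1]); return im
def cam_T(cam,s=None):
    c=arm.calibration(cam)
    if 'T' in c: return c,np.array(c['T'])
    s=s or arm.get_state(); T=np.eye(4); T[:3,3]=s['eef_pos']; T[:3,:3]=R.from_euler('xyz',s['ee_rot']).as_matrix()
    return c,T@np.array(c['mount'])
def ray(cam,xy,s=None):
    c,T=cam_T(cam,s); K=np.array(c['intrinsics']); k=c['k1']
    u=cv2.undistortPoints(np.array([[xy]],float),K,np.array([k,0,0,0,0.]))[0,0]
    return T[:3,3],T[:3,:3]@np.array([u[0],-u[1],-1])
def onz(cam,xy,z,s=None):
    o,d=ray(cam,xy,s); return o+d*(z-o[2])/d[2]
def proj(cam,P,s=None):
    c,T=cam_T(cam,s); K=np.array(c['intrinsics'])
    p=np.linalg.inv(T)@np.append(P,1); a=np.array([p[0],-p[1]])/-p[2]; a=a*(1+c['k1']*(a@a)); return (K@np.append(a,1))[:2]
E
python3 - <<'E'
from h import *
s=arm.get_state(); print(s, arm.tcp_to_grasp)
a=save('scene','s0'); b=save('side','d0')
for cam in ('scene','side'):
    c=arm.calibration(cam); print(cam,c['k1'],np.round(c['T'],3).tolist())
    for n in ['tote','round_catch','flat_catch','post_grip','gate']:
        print(n,[(np.round(r['xy'],1).tolist(),round(r['score'],2)) for r in arm.spot_point(n,cam)][:3])
E
```

```text
pics
{'t': 0.0, 'q': array([-9.79920300e-01,  3.59355128e-01,  1.10657073e-02, -3.83195568e-04,
       -1.22412425e+00, -2.88128506e-01]), 'qd': array([ 1.96111562e-05,  9.37519335e-04, -2.11266347e-03,  4.92014594e-04,
        3.34563766e-04, -6.28116144e-04]), 'joint_efforts': array([-1.89130878e-03, -5.82725251e+01,  2.93052614e+01,  6.99729592e+00,
        6.85297549e-03, -1.68699376e-04]), 'eef_pos': array([ 0.20120484, -0.64409683,  0.40374002]), 'ee_rot': array([ 3.13993961e+00, -1.14247541e-04, -2.83897553e+00]), 'force': array([ 0.24374975,  0.64633098, -0.28973625]), 'moment': array([-0.01281978,  0.03055327,  0.02207724]), 'width': 0.087492296241516} 0.1593
scene -0.024616642341148524 [[0.886, -0.406, 0.226, 0.809], [0.464, 0.767, -0.442, -0.391], [0.006, 0.497, 0.868, 0.998], [0.0, 0.0, 0.0, 1.0]]
tote [([281.5, 229.9], 0.77), ([303.2, 200.7], 0.43)]
round_catch [([208.8, 280.1], 0.23)]
flat_catch [([298.2, 190.9], 0.69)]
post_grip [([257.7, 196.4], 0.66), ([245.8, 298.2], 0.43)]
gate [([304.4, 201.9], 0.92)]
side -0.11224560552955411 [[-0.838, 0.421, -0.349, 0.116], [-0.546, -0.64, 0.54, 0.72], [0.004, 0.643, 0.766, 1.077], [0.0, 0.0, 0.0, 1.0]]
tote [([260.3, 238.3], 0.7)]
round_catch [([271.3, 185.0], 0.7)]
flat_catch [([260.2, 239.9], 0.63), ([239.9, 212.9], 0.57)]
post_grip [([278.3, 201.0], 0.58)]
gate [([229.2, 270.1], 0.81)]
```

```bash
sleep 1
python3 - <<'E'
import cv2,numpy as np
a=cv2.imread('pics/s0.png');b=cv2.imread('pics/d0.png')
f=lambda i:cv2.resize(i[100:380,130:430],None,fx=1.33*2,fy=1.33*2,interpolation=cv2.INTER_CUBIC)[:, :]
cv2.imwrite('pics/s1.png',cv2.resize(a[100:370,150:460],(688,600)))
cv2.imwrite('pics/d1.png',cv2.resize(b[100:370,130:440],(688,600)))
E
```

```text
(no output)
```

View pics/s1.png

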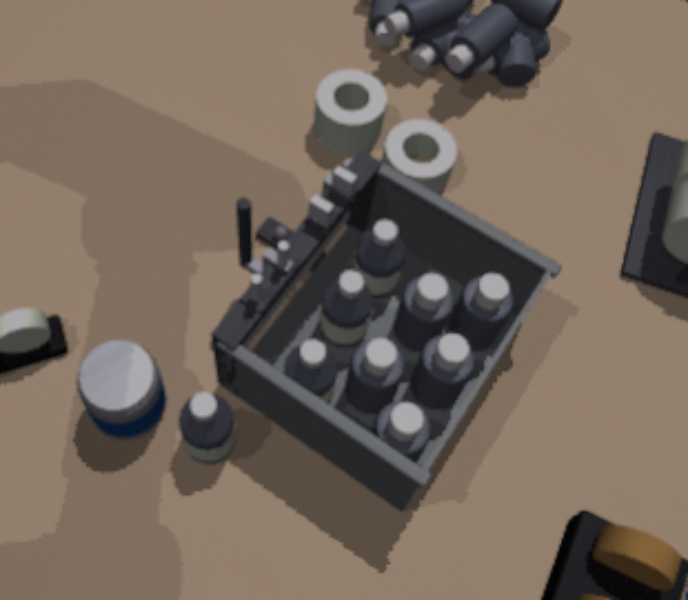

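View pics/d1.png

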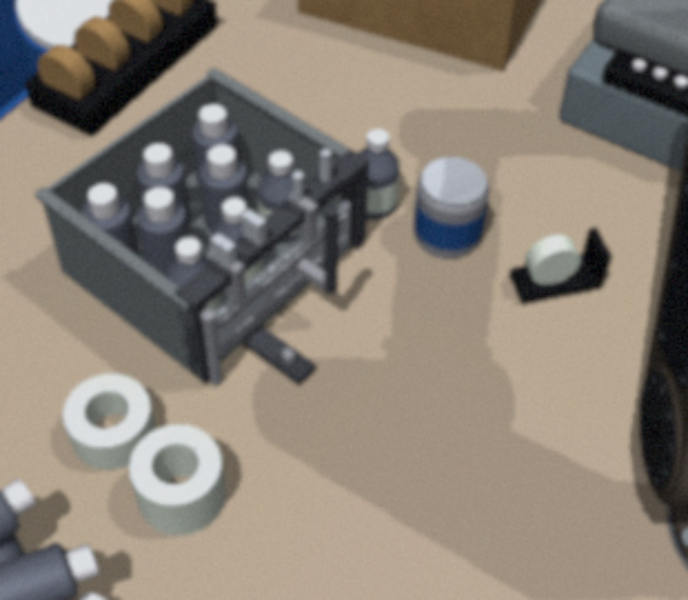

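The scene view shows the round posts right of the middle (crop ~283,245) and the flat paddles left (~345,180). The gate post top is at ~(243,203). In the side view, the round post tops are at (325,152) and (298,175), the paddles at (252,220) and (222,245), and the gate post top at (332,190). Next I'll fit the tote pose.

```bash
cat > fit.py <<'E'
from h import *
from scipy.optimize import least_squares
sc=lambda x,y:(150+x*310/688,100+y*270/600); sd=lambda x,y:(130+x*310/688,100+y*270/600)
obs=[('side',sd(325,152),(0,-.084,.198)),('side',sd(298,175),(0,-.036,.198)),('side',sd(252,218),(0.006,.036,.188)),('side',sd(222,243),(.006,.084,.188)),
('scene',sc(345,178),(.006,.084,.188)),('scene',sc(321,207),(.006,.036,.188)),('scene',sc(284,244),(.006,-.036,.198)),
('scene',sc(243,202),(None,-.02,.2)),('side',sd(332,190),(None,-.02,.2))]
def W(p,P):
    x=P[0] if P[0] is not None else p[3]
    c,s=np.cos(p[2]),np.sin(p[2]); return np.array([p[0]+c*x-s*P[1],p[1]+s*x+c*P[1],P[2]])
f=lambda p:np.concatenate([proj(c,W(p,P))-xy for c,xy,P in obs])
r=min((least_squares(f,[.5,-.25,y,-.06],loss='soft_l1') for y in np.linspace(-3,3,9)),key=lambda r:r.cost)
p=r.x
if __name__=='__main__':
    print(np.round(p,4),np.degrees(p[2])); print(np.round(f(p).reshape(-1,2),1))
    for n,P in dict(round=(0,-.06,.15),flat=(0,.06,.15),post=(None,-.02,.175),hinge=(0,.128,0)).items(): print(n,np.round(W(p,P),4))
E
python3 fit.py
```

```text
Traceback (most recent call last):
  File "fit.py", line 11, in <module>
    r=min((least_squares(f,[.5,-.25,y,-.06],loss='soft_l1') for y in np.linspace(-3,3,9)),key=lambda r:r.cost)
  File "fit.py", line 11, in <genexpr>
    r=min((least_squares(f,[.5,-.25,y,-.06],loss='soft_l1') for y in np.linspace(-3,3,9)),key=lambda r:r.cost)
           ~~~~~~~~~~~~~^^^^^^^^^^^^^^^^^^^^^^^^^^^^^^^^^^^
  File "fit.py", line 10, in <lambda>
    f=lambda p:np.concatenate([proj(c,W(p,P))-xy for c,xy,P in obs])
                               ~~~~^^^^^^^^^^
  File "h.py", line 18, in proj
    c,T=cam_T(cam,s); K=np.array(c['intrinsics'])
        ~~~~~^^^^^^^
  File "h.py", line 7, in cam_T
    c=arm.calibration(cam)
ValueError: time passes only in moves, steps and waits
```

```bash
sed -i 's/^import numpy/import functools, numpy/; s/c=arm.calibration(cam)/c=cal(cam)/; s/^def cam_T/@functools.cache\ndef cal(cam): return arm.calibration(cam)\ndef cam_T/' h.py; sed -i 's/^import functools, numpy as np, cv2/import functools, cv2, numpy as np/' h.py; python3 fit.py
```

```text
[ 0.6173  0.0465 -0.116  -0.0587] -6.643481646618024
[[ 0.2 -0.3]
 [-0.1 -0.2]
 [-0.8 -1.4]
 [-0.9 -1.1]
 [-0.9 -2.6]
 [-0.6 -2.1]
 [-0.4  0.6]
 [-0.7  0.9]
 [-1.2  7.4]]
round [ 0.6104 -0.0131  0.15  ]
flat [0.6242 0.1061 0.15  ]
post [0.5567 0.0335 0.175 ]
hinge [0.6321 0.1737 0.    ]
```

Call:
move_arm --pt "19 30.5 4 0 0 -1.2" --pt "19 30.5 4 0 0 -1.2" --pt "19 30.5 4 0 0 -1.2" --pt "19 30.5 4 0 0 -1.2" --pt "19 30.5 4 0 0 -1.2" --claw 0 --squeeze 20

```text
t: 1.02
eef_pos: [0.2967, -0.4904, 0.4249]
ee_rot: [-3.141, 0.0, -2.945]
force: [2.0, 0.7, 0.2]
width: 0.0876
```

Call:
move_arm --pt "19 30.5 4 0 0 -1.2" --pt "19 30.5 4 0 0 -1.2" --pt "19 30.5 4 0 0 -1.2" --pt "19 30.5 4 0 0 -1.2" --pt "19 30.5 4 0 0 -1.2"

```text
t: 1.43
eef_pos: [0.3917, -0.3376, 0.4452]
ee_rot: [-3.141, 0.001, -3.049]
force: [1.4, -0.1, 1.1]
width: 0.0875
```

Call:
move_arm --pt "19 30.5 0 0 0 -1.2" --pt "19 30.5 0 0 0 -1.2" --pt "19 30.5 0 0 0 -1.2" --pt "19 30.5 0 0 0 -1.2" --pt "19 30.5 0 0 0 -1.2"

```text
t: 1.85
eef_pos: [0.4867, -0.185, 0.4452]
ee_rot: [3.142, 0.001, 3.129]
force: [0.7, -1.6, 0.0]
width: 0.0877
```

Call:
move_arm --pt "19 30.5 0 0 0 -1.2" --pt "19 30.5 0 0 0 -1.2" --pt "19 30.5 0 0 0 -1.2" --pt "19 30.5 0 0 0 -1.2" --pt "19 30.5 0 0 0 -1.2"

```text
t: 2.27
eef_pos: [0.5818, -0.0325, 0.445]
ee_rot: [3.141, 0.001, 3.025]
force: [0.1, -0.9, 0.6]
width: 0.0876
```

```bash
python3 - <<'E'
from h import *
import fit
s=arm.get_state(); print(s['t'],s['eef_pos'],np.degrees(s['ee_rot']),s['q'],s['force'])
print(np.round(cal('wrist')['mount'],3).tolist())
im=save('wrist','w0'); cv2.imwrite('pics/w0b.png',cv2.resize(im[:,:,::-1],(800,600)))
for n,P in dict(rf=(0,-.084,.198),rs=(0,-.036,.198),ff=(0,.036,.188),fs=(0,.084,.188),post=(None,-.02,.2)).items(): print(n,np.round(proj('wrist',fit.W(fit.p,P),s)*800/560))
E
```

```text
2.2667 [ 0.58179655 -0.0325415   0.44499601] [1.79989130e+02 3.58166332e-02 1.73306360e+02] [ 2.79557085e-01  1.83666582e-01 -1.35252363e-01  6.98706806e-05
 -1.25122748e+00 -1.96720134e+00] [ 0.06385132 -0.93804447  0.60007256]
[[-0.0, 0.966, 0.257, 0.069], [1.0, 0.0, -0.0, 0.001], [-0.0, 0.257, -0.966, 0.02], [0.0, 0.0, 0.0, 1.0]]
rf [397. 360.]
rs [487. 360.]
ff [613. 353.]
fs [698. 352.]
post [525. 251.]
```

View pics/w0b.png

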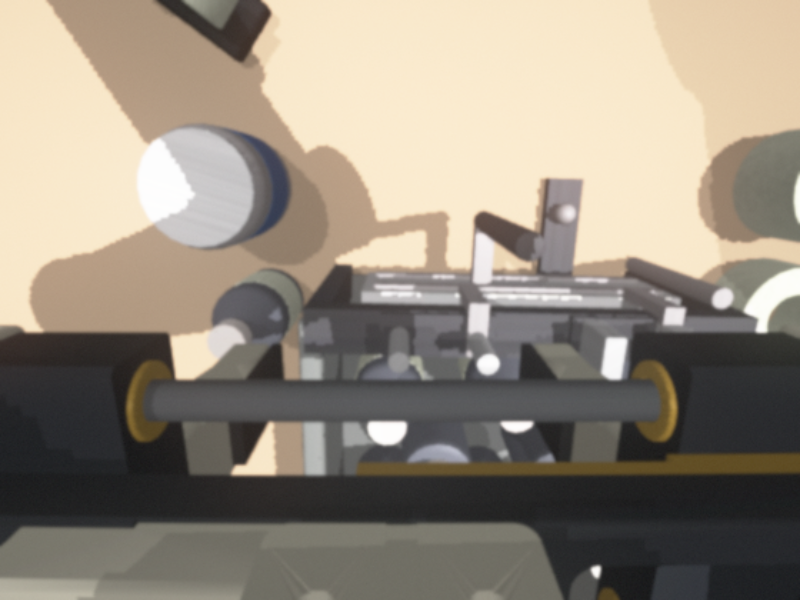

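Call:
move_arm --pt "9 4.5 -5 0 0 0" --pt "9 4.5 -10 0 0 0" --pt "10 4.5 -15 0 0 0" --pt "0 0 -18 0 0 0" --pt "0 0 -18 0 0 0"

```text
t: 2.73
eef_pos: [0.6096, -0.0215, 0.377]
ee_rot: [-3.142, -0.0, 3.025]
force: [0.5, -0.9, -0.5]
width: 0.0875
```

Call:
move_arm --pt "0 0 -15 0 0 0" --pt "0 0 -13 0 0 0" --pt "0 0 -10 0 0 0" --pt "0 0 -2 0 0 0" --pt "0 0 0 0 0 0"

```text
t: 3.15
eef_pos: [0.6091, -0.0214, 0.3378]
ee_rot: [-3.141, -0.001, 3.025]
force: [0.6, -0.4, -0.2]
width: 0.0873
```

```bash
python3 - <<'E'
from h import *
import fit
s=arm.get_state(); print(s['t'],s['eef_pos'],np.degrees(s['ee_rot']),s['force'])
c,S=np.cos(fit.p[2]),np.sin(fit.p[2]); d=s['eef_pos'][:2]-fit.p[:2]; print('tote xy',c*d[0]+S*d[1],-S*d[0]+c*d[1])
im=save('wrist','w1'); cv2.imwrite('pics/w1b.png',cv2.resize(im[:,:,::-1],(800,600)))
E
```

```text
3.15 [ 0.60912227 -0.02141371  0.33777245] [-1.79964842e+02 -8.40314613e-02  1.73304775e+02] [ 0.57978697 -0.43578411 -0.15595171]
tote xy -0.0002604053786249283 -0.06843661532060417
```

View pics/w1b.png

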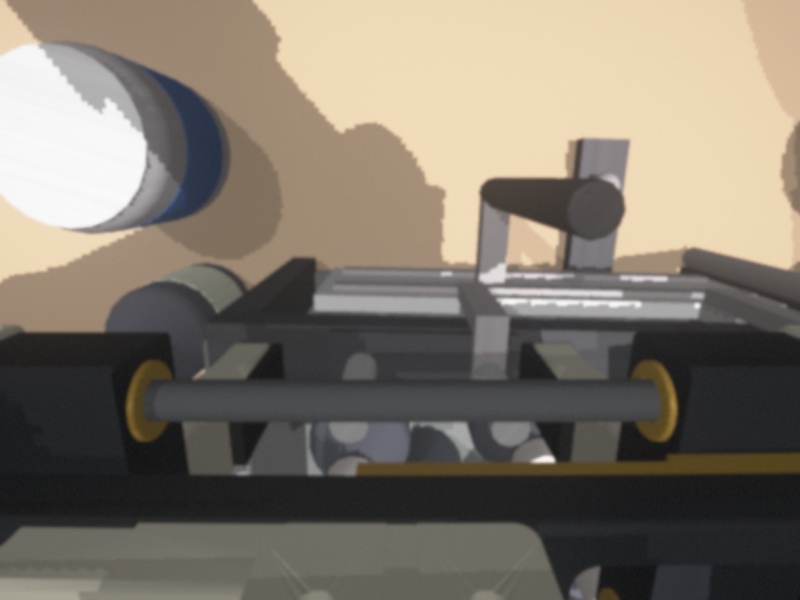

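The wrist view shows both round posts between the fingers, fixed at ~(360,365) and sliding at ~(490,365). Closing.

Call:
move_arm --pt "0 1.5 1 0 0 0" --pt "0 0 0 0 0 0" --pt "0 0 0 0 0 0" --pt "0 0 0 0 0 0" --pt "0 0 0 0 0 0" --claw 255 --squeeze 20

```text
t: 3.62
eef_pos: [0.6094, -0.0187, 0.3404]
ee_rot: [3.14, 0.001, 3.026]
force: [-1.9, 3.6, 3.2]
width: 0.0601
```

Call:
move_arm --pt "0 0 0 0 0 0" --pt "0 0 0 0 0 0" --pt "0 0 0 0 0 0" --pt "0 0 0 0 0 0" --pt "0 0 0 0 0 0"

```text
t: 4.03
eef_pos: [0.6094, -0.0201, 0.3402]
ee_rot: [-3.14, 0.001, 3.025]
force: [-0.8, -3.6, 5.0]
width: 0.0453
```

Call:
move_arm --pt "0 0 0 0 0 0" --pt "0 0 0 0 0 0" --pt "0 0 0 0 0 0" --pt "0 0 0 0 0 0" --pt "0 0 0 0 0 0"

```text
t: 4.45
eef_pos: [0.6094, -0.02, 0.3402]
ee_rot: [-3.141, 0.001, 3.025]
force: [-0.5, -3.2, 5.0]
width: 0.0449
```

Call:
move_arm --pt "0 0 0 0 0 0" --pt "0 0 0 0 0 0" --pt "0 0 0 0 0 0" --pt "0 0 0 0 0 0" --pt "0 0 0 0 0 0" --claw 0

```text
t: 4.87
eef_pos: [0.6092, -0.0193, 0.3393]
ee_rot: [-3.141, -0.001, 3.025]
force: [-0.0, 0.3, 0.1]
width: 0.0732
```

Call:
move_arm --pt "0 0 0 0 0 0" --pt "0 0 0 0 0 0" --pt "0 0 10 0 0 0" --pt "0 0 20 0 0 0" --pt "0 0 30 0 0 0"

```text
t: 5.28
eef_pos: [0.6086, -0.0193, 0.3985]
ee_rot: [-3.14, -0.005, 3.025]
force: [1.0, -0.5, 0.2]
width: 0.0875
```

Call:
move_arm --pt "2 15 5 0 0 0" --pt "4 30 0 0 0 0" --pt "4 30 0 0 0 0" --pt "3 29 0 0 0 0" --pt "1 15 -5 0 0 0"

```text
t: 5.7
eef_pos: [0.6238, 0.1024, 0.4015]
ee_rot: [3.14, 0.003, 3.027]
force: [0.9, -0.7, -0.8]
width: 0.0873
```

Call:
move_arm --pt "0 0 0 0 0 0" --pt "0 0 -10 0 0 0" --pt "0 0 -10 0 0 0" --pt "0 0 0 0 0 0" --pt "0 0 0 0 0 0"

```text
t: 6.12
eef_pos: [0.623, 0.0986, 0.3786]
ee_rot: [-3.14, -0.002, 3.024]
force: [-0.2, 0.8, -0.0]
width: 0.0877
```

```bash
python3 - <<'E'
from h import *
import fit
s=arm.get_state(); print(s['t'],s['eef_pos'],np.degrees(s['ee_rot']),s['force'])
c,S=np.cos(fit.p[2]),np.sin(fit.p[2]); d=s['eef_pos'][:2]-fit.p[:2]; print('tote xy',c*d[0]+S*d[1],-S*d[0]+c*d[1])
im=save('wrist','w2'); cv2.imwrite('pics/w2b.png',cv2.resize(im[:,:,::-1],(800,600)))
E
```

```text
6.1167 [0.62296017 0.09864456 0.37860553] [-1.79935787e+02 -1.04253349e-01  1.73280536e+02] [-0.19713368  0.78960186 -0.01025076]
tote xy -0.0004050771458920209 0.05241641678685946
```

View pics/w2b.png

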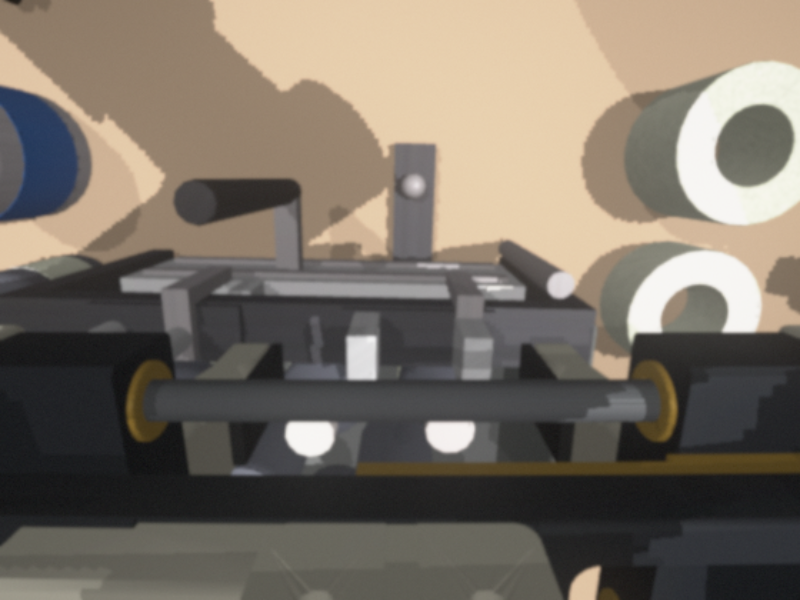

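Both paddles (363,355 and 475,345) lie between the fingers. I'll go down and close.

Call:
move_arm --pt "0 1 -14 0 0 0" --pt "0 0 -14 0 0 0" --pt "0 0 -10 0 0 0" --pt "0 0 -4 0 0 0" --pt "0 0 0 0 0 0"

```text
t: 6.58
eef_pos: [0.6231, 0.1003, 0.3368]
ee_rot: [-3.141, -0.001, 3.025]
force: [-1.1, 0.2, 0.5]
width: 0.0873
```

Call:
move_arm --pt "0 0 0 0 0 0" --pt "0 0 0 0 0 0" --pt "0 0 0 0 0 0" --pt "0 0 0 0 0 0" --pt "0 0 0 0 0 0" --claw 255

```text
t: 7.0
eef_pos: [0.6234, 0.1014, 0.3384]
ee_rot: [3.14, 0.001, 3.026]
force: [-1.1, 5.0, 2.5]
width: 0.0599
```

Call:
move_arm --pt "0 0 0 0 0 0" --pt "0 0 0 0 0 0" --pt "0 0 0 0 0 0" --pt "0 0 0 0 0 0" --pt "0 0 0 0 0 0"

```text
t: 7.42
eef_pos: [0.6233, 0.0994, 0.3382]
ee_rot: [-3.139, 0.0, 3.025]
force: [-0.2, -6.1, 4.3]
width: 0.0459
```

Call:
move_arm --pt "0 0 0 0 0 0" --pt "0 0 0 0 0 0" --pt "0 0 0 0 0 0" --pt "0 0 0 0 0 0" --pt "0 0 0 0 0 0"

```text
t: 7.83
eef_pos: [0.6233, 0.0994, 0.3383]
ee_rot: [-3.14, 0.0, 3.025]
force: [0.3, -5.3, 4.4]
width: 0.0454
```

Call:
move_arm --pt "0 0 0 0 0 0" --pt "0 0 0 0 0 0" --pt "0 0 0 0 0 0" --pt "0 0 0 0 0 0" --pt "0 0 0 0 0 0" --claw 0

```text
t: 8.25
eef_pos: [0.6232, 0.1009, 0.3374]
ee_rot: [-3.142, -0.0, 3.026]
force: [-0.8, -0.2, 0.3]
width: 0.0736
```

Call:
move_arm --pt "0 0 0 0 0 0" --pt "0 0 5 0 0 0" --pt "0 0 15 0 0 0" --pt "0 0 25 0 0 0" --pt "0 0 25 0 0 0"

```text
t: 8.67
eef_pos: [0.6231, 0.1007, 0.4081]
ee_rot: [-3.141, -0.001, 3.026]
force: [0.7, 1.3, 0.4]
width: 0.0877
```

```bash
python3 - <<'E'
from h import *
import fit
p=fit.p
s1=dict(eef_pos=[.60912,-.02141,.33777],ee_rot=np.radians([-179.965,-.084,173.305]))
s2=dict(eef_pos=[.62296,.09864,.37861],ee_rot=np.radians([-179.936,-.104,173.281]))
a=onz('wrist',(597*.7,208*.7),.2,s1); b=onz('wrist',(196*.7,202*.7),.2,s2); print(a,b)
m=(a+b)/2; c,S=np.cos(p[2]),np.sin(p[2]); t=lambda q:np.array([c*(q[0]-p[0])+S*(q[1]-p[1]),-S*(q[0]-p[0])+c*(q[1]-p[1])])
print('post in tote',t(a),t(b))
s=arm.get_state();print(s['t'],s['eef_pos'],s['q'],s['width'])
im=save('wrist','w3'); cv2.imwrite('pics/w3b.png',cv2.resize(im[:,:,::-1],(800,600)))
E
```

```text
[0.5541127  0.03594518 0.2       ] [0.55449037 0.03696297 0.2       ]
post in tote [-0.0615365  -0.01782699] [-0.06127912 -0.01677234]
8.6667 [0.62308628 0.1007259  0.40812532] [ 4.69044495e-01  2.85737994e-01 -8.49675622e-02  4.68050380e-05
 -1.20187761e+00 -2.15575736e+00] 0.08768893901001917
```

View pics/w3b.png

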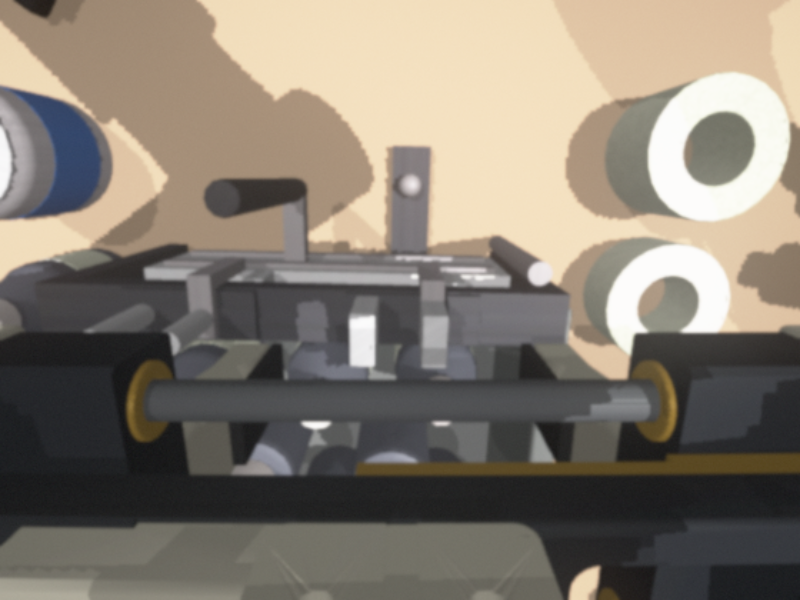

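Both catches now show as squeezed: the paddles are close together (363 and 434) and the round posts at the left are too. The gate post stands at about (0.5543, 0.0355).

Call:
move_arm --pt "-14 -13 2 0 0 0" --pt "-20 -19 0 0 0 0" --pt "-20 -19 0 0 0 0" --pt "-15 -14 0 0 0 0" --pt "0 0 0 0 0 0"

```text
t: 9.13
eef_pos: [0.5517, 0.0337, 0.4106]
ee_rot: [3.141, 0.0, 3.024]
force: [0.4, -0.7, 0.4]
width: 0.0874
```

Call:
move_arm --pt "0 0 -15 0 0 0" --pt "0 0 -20 0 0 0" --pt "0 0 -20 0 0 0" --pt "0 0 -15 0 0 0" --pt "0 0 -5 0 0 0"

```text
t: 9.55
eef_pos: [0.5538, 0.0358, 0.3325]
ee_rot: [-3.141, -0.003, 3.025]
force: [-0.3, -0.5, -0.7]
width: 0.0881
```

Call:
move_arm --pt "0 0 0 0 0 0" --pt "0 0 0 0 0 0" --pt "0 0 0 0 0 0" --pt "0 0 0 0 0 0" --pt "0 0 0 0 0 0" --claw 255 --squeeze 30

```text
t: 9.97
eef_pos: [0.5545, 0.0358, 0.3356]
ee_rot: [3.141, 0.001, 3.026]
force: [-0.4, -1.4, 0.7]
width: 0.0597
```

Call:
move_arm --pt "0 0 0 0 0 0" --pt "0 0 0 0 0 0" --pt "0 0 0 0 0 0" --pt "0 0 0 0 0 0" --pt "0 0 0 0 0 0"

```text
t: 10.38
eef_pos: [0.5542, 0.0357, 0.3347]
ee_rot: [-3.142, -0.0, 3.025]
force: [-0.4, -0.3, -1.0]
width: 0.0266
```

Call:
move_arm --pt "0 0 0 0 0 0" --pt "0 0 0 0 0 0" --pt "0 0 0 0 0 0" --pt "0 0 0 0 0 0" --pt "0 0 0 0 0 0"

```text
t: 10.8
eef_pos: [0.5541, 0.0354, 0.3347]
ee_rot: [-3.141, -0.001, 3.025]
force: [-1.6, -3.6, 1.8]
width: 0.0156
```

Call:
move_arm --pt "-9.7 5.3 0 0 0 0" --pt "-9.3 6 0 0 0 0" --pt "-8.9 6.6 0 0 0 0" --pt "-8.4 7.1 0 0 0 0" --pt "-7.8 7.8 0 0 0 0" --squeeze 35

```text
t: 11.22
eef_pos: [0.5092, 0.0688, 0.3345]
ee_rot: [-3.141, -0.001, 3.025]
force: [0.9, -4.3, -0.9]
width: 0.0154
```

Call:
move_arm --pt "-7.3 8.3 0 0 0 0" --pt "-6.8 8.8 0 0 0 0" --pt "-6 9.2 0 0 0 0" --pt "-5.5 9.6 0 0 0 0" --pt "-4.7 10 0 0 0 0"

```text
t: 11.63
eef_pos: [0.4784, 0.1138, 0.3345]
ee_rot: [-3.138, -0.002, 3.026]
force: [0.9, -10.7, 3.3]
width: 0.015
```

Call:
move_arm --pt "-4 10.2 0 0 0 0" --pt "-3.3 10.6 0 0 0 0" --pt "-2.6 10.7 0 0 0 0" --pt "-1.8 10.9 0 0 0 0" --pt "-1 11 0 0 0 0"

```text
t: 12.05
eef_pos: [0.4649, 0.1677, 0.3344]
ee_rot: [-3.139, -0.004, 3.025]
force: [-6.7, -6.1, 5.4]
width: 0.0155
```

Call:
move_arm --pt "0 11 0 0 0 0" --pt "0.5 11 0 0 0 0" --pt "1.3 11 0 0 0 0" --pt "2 10.8 0 0 0 0" --pt "2.8 10.7 0 0 0 0"

```text
t: 12.47
eef_pos: [0.4718, 0.2225, 0.3342]
ee_rot: [-3.14, -0.003, 3.025]
force: [-7.3, -5.6, 3.5]
width: 0.0154
```

Call:
move_arm --pt "3.5 10.5 0 0 0 0" --pt "4.3 10.2 0 0 0 0" --pt "1.7 3.7 0 0 0 0" --pt "0 0 0 0 0 0" --pt "0 0 0 0 0 0"

```text
t: 12.88
eef_pos: [0.4816, 0.2472, 0.334]
ee_rot: [-3.14, -0.003, 3.026]
force: [-6.3, -2.6, 2.0]
width: 0.0154
```

```bash
python3 - <<'E'
from h import *
s=arm.get_state(); print(s['t'],s['eef_pos'],s['force'],s['width'],s['q'])
v=s['eef_pos'][:2]-[.6251,.1770]; print('r',np.hypot(*v),'theta',(-116.6-np.degrees(np.arctan2(v[1],v[0])))%360)
w=save('wrist','w4'); d=save('side','d4')
cv2.imwrite('pics/f4.png',np.hstack([cv2.resize(w[:,:,::-1],(400,300)),cv2.resize(d[90:330,120:440,::-1],(400,300))]))
cv2.imwrite('pics/f5.png',cv2.resize(d[90:330,120:440,::-1],(800,600)))
E
```

```text
12.8833 [0.48161434 0.24718406 0.33404953] [-6.31976531 -2.57926686  1.98007357] 0.01544178543940315 [ 8.35712386e-01  1.99737129e-01 -3.80457626e-01 -1.93570500e-03
 -9.93334962e-01 -2.52110295e+00]
r 0.1597308264797108 theta 89.46494041377912
```

View pics/f5.png

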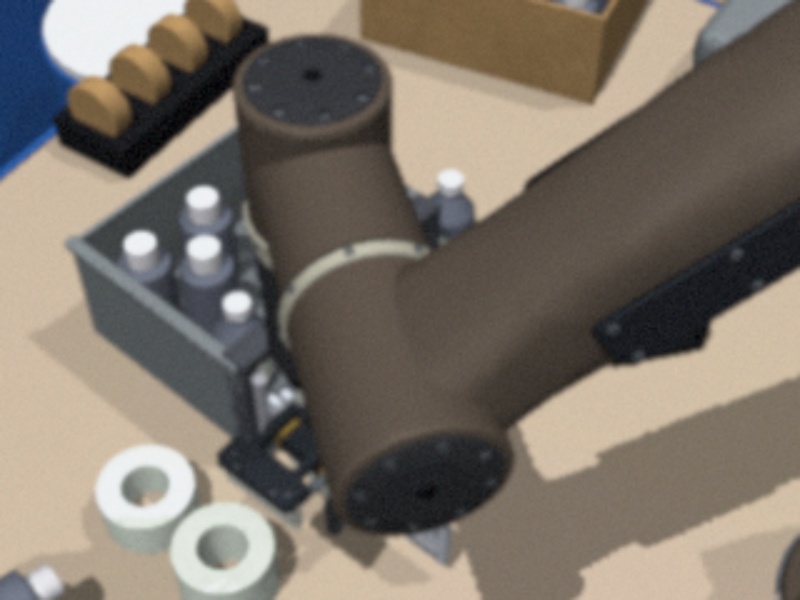

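View pics/w4.png

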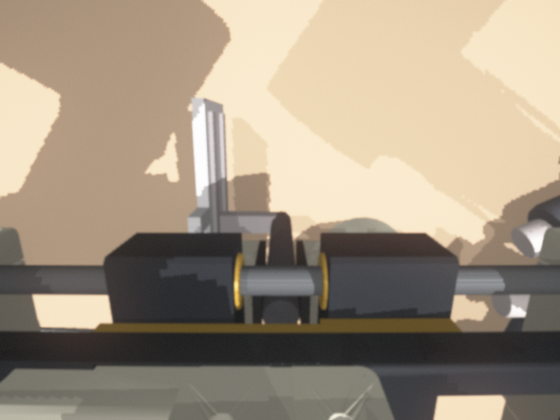

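The wrist view shows the gate panel at ~(208,100)–(215,230), square to the front, with the post at (281,270) between the fingers. I'll let it settle once more, then hand in.

Call:
move_arm --pt "0 0 0 0 0 0" --pt "0 0 0 0 0 0" --pt "0 0 0 0 0 0" --pt "0 0 0 0 0 0" --pt "0 0 0 0 0 0"

```text
t: 13.4
eef_pos: [0.4815, 0.2469, 0.3341]
ee_rot: [-3.141, -0.003, 3.026]
force: [-6.0, -2.8, 2.0]
width: 0.0154
```

```bash
python3 -c "
from h import *
s=arm.get_state(); print(s['eef_pos'],s['force'],s['width']); print(arm.job_done())"
```

```text
[0.48146011 0.2468724  0.33407973] [-5.99200954 -2.7531413   1.99608882] 0.01535502747394807
the job is handed in; nothing more can be done
None
```

I squeezed the round catch shut, then the flat one, swung the gate out past its click to about square, and handed in at about 13.5 s still holding the post.

- **Catches:** the jaws closed to 45 mm on each (46 mm nominal when squeezed). A wrist picture after both squeezes showed both pairs close together.
- **Gate:** the last arm pose puts it at about 89°, and the wrist picture shows it square. The fingers hold the post at a 15.4 mm opening, with about 7 N on the tool and the pose steady.
- **Bystanders:** I saw no sign that anything was bumped. However, the arm hid part of the last side view, so the tin, tape dispenser and some of the flasks were not checked at the end.

No check failed. The one disagreement was an early side-view reading of the gate post that was about 7 pixels off. I replaced it with two close wrist views that agreed to about 1 mm.

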